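# Seat a microplate and hold it up on a cam lift

## Task

The microplate on the little plate lift is cocked up at one end on the orange ejector pin: press it down until it sits flat and level in the nest. Then swing the red-ball cam lever up until it stands upright, the cam's highest lift point (past upright the nest sinks again), and hold it there: finish with the gripper still holding the lever, the plate still lying flat in the raised nest, and leave the bottles, dish and vial where they stand.

Things in the scene. Friction and masses are not known exactly. Their poses are not given: they have to be found in the camera images.
- station: the plate lift: a grey base plate 120 x 200 x 12 mm standing fixed on the worktop, with a lifting nest on four guide rods and a cam shaft below it. Origin on the worktop under the centre of the nest; x runs from the lever's rest side towards the back, y towards the nest's end with the orange pin (the lever is on the -y side), z up
- nest (a point): centre of the nest's aluminium floor, which moves with the lift; 63 mm above the worktop when down. Axes as the station's. The nest takes the plate (128 mm along y, 86 mm along x) with 1.5 mm play inside blue lips 5.5 mm high; the orange ejector pin stands in its floor at (0, +50 mm)
- ejector_pin (a joint): the orange pin, 12 mm across: 0 is 10 mm proud of the nest floor (it starts 7 to 10 mm proud), 0.010 is flush. It is held by friction: about 4 N pushes it down and it stays there
- plate: loose off-white 96-well microplate, 128 x 86 x 14 mm, about 80 g; origin at the centre of its underside, x along the 128 mm side (the station's y) to the end raised on the pin, z up out of its top; its other end lies in the nest. Pressed with about 5 N on its top near the raised end (50 to 58 mm from its centre), it goes down and stops hard on the nest floor
- lever_handle: the cam lever's handle: a red ball 28 mm across on a 9 mm steel rod. Origin at the ball's centre, 120 mm from the lever axis; ball and rod can also spin about the rod's own length, as a revolving handle does
- lever_axis (a point): point on the shaft's axis in the plane in which the ball swings, 34 mm above the worktop. The shaft runs along the station's y; the lever swings in the station's x-z plane
- cam_lever (a joint): lever angle, rad. 0: at rest, pointing along the station's -x and 0.171 rad above level. It grows as the ball is raised: at 1.40 the lever stands straight up, the cam's highest lift; beyond, it leans to +x and the lift falls again, to a stop at 1.80. Springs always drive it back to 0 (1.5 to 3 N at the ball), so it falls back if let go
- lift (a joint): height of the nest above its lowest place, m: 0 down, 0.014 at the cam's highest lift
- diluent_bottle: bystander: white bottle with a green cap, 48 mm across, 98 mm high, standing behind the lift; origin at the centre of its underside
- stop_bottle: bystander: white bottle with a red cap, 38 mm across, 70 mm high, behind the lift; origin at the centre of its underside
- petri_dish: bystander: clear dish with a pink filling, 64 mm across, 13 mm high, lying in front of the lift; origin at the centre of its underside
- vial: bystander: brown vial with an orange cap, 15 mm across, 44 mm high, in front of the lift; origin at the centre of its underside

How it is judged (in metres and radians):
On the way:
1. with the lift down, the plate is pressed flat and level into the nest (angle between plate's own z axis and vertical below 0.022 rad and z of plate in the frame of nest below 0.0025 m and horizontal distance between plate and nest below 0.008 m and value of joint lift below 0.002 m), for 0.2 s.
At the end, for the whole second after the job is handed in: lever upright within 0.17 rad and still, nest within 0.8 mm of its highest lift, fingers on the lever handle with at least 0.5 N; plate untouched by the robot, within 8 mm of the nest centre, level within 0.022 rad and within 2.5 mm of its floor (angle between plate's own z axis and vertical below 0.022 rad and z of plate in the frame of nest below 0.0025 m and horizontal distance between plate and nest below 0.008 m and value of joint cam_lever between 1.23 and 1.57 rad and value of joint lift above 0.0132 m and velocity of joint cam_lever between -0.1 and 0.1 rad/s and contact force between the fingers and lever_handle above 0.5 N and contact force between each of the arm, the fingers and plate below 0.1 N); the arm keeps its last pose, push and grip.
It fails at once if a bottle, the dish or the vial is shifted by more than 20 mm or tipped (distance of any of diluent_bottle, stop_bottle, petri_dish, vial from where it was at the start of the episode above 0.02 m or angle between any of diluent_bottle, stop_bottle, petri_dish, vial's own z axis and vertical above 0.4 rad).
It fails at once if the plate is knocked out of the nest (horizontal distance between plate and nest above 0.025 m).
It also fails if it takes over 48 s, if anything falls off the work surface, if the arm or the gripper's body presses on something with over 40 N, if the wrist force passes 120 N, or if a joint passes its speed limit or range.

## Robot

A 6-joint arm with a two-finger parallel gripper is mounted at the origin on a cart in front of the work surface, level with it; the furniture and walls round the work are solid. World frame = base frame: x ahead of the robot, y to its left, z up, the work surface at z = 0. Lengths are in m, angles in degrees, forces in N, time in s.
With the tool pointing down it reaches from about 0.35 to 0.875 m from the base axis. Payload 4.2 kg.
Tool frame: the origin (TCP) lies midway between the tips of the shut fingers; the grasp point (between the pads) lies 19 mm behind it; z points along the fingers, y is the line along which they close (so a half turn about z gives the same grasp; the last joint's range is limited). The gripper opens to 87 mm and grips with 3 to 60 N. Pads are 19 mm wide; open, the fingers measure 117 mm over their backs; the gripper's body (75 mm by 190 mm) begins 51 mm behind the grasp point.
Start: joints at [-59.954, 22.042, 0.453, 0, -68.411, -14.817], TCP at [0.164, -0.603, 0.223] pointing down, gripper open.
Joint ranges: [-179.83, 179.83], [-69.29, 118.12], [-61.27, 80.66], [-181.25, 117.63], [-171.15, -9.14], [-177.46, 177.46]. Speed limits (degrees/s): [159.86, 159.86, 180, 180, 180, 180].

## Interface

Orientations are given as [roll, pitch, yaw] about the fixed x, y, z axes, in that order (R = Rz(yaw) Ry(pitch) Rx(roll)).
In Python, from workcell import env gives the robot as it stands. The module is installed in compiled form; this text tells all that it offers. Calls block until the motion is done:
- env.goto(position, orientation): joint-space move of the TCP to a pose.
- env.move_straight(position, rotation=None, rate=0.15, force_limit=None): straight line of the TCP; rotation=None keeps the orientation; rate is the mean speed in m/s. With force_limit (N) it stops when the force on the tool has changed by that much, and returns True; else False.
- env.set_joints(angles): joint-space move.
- env.gripper_to(opening, grasp_force=None): opening from 0.0 (shut) to 1.0 (fully open); grasp_force is the grip in N (None keeps the last); returns when the fingers have stopped.
- env.dwell(seconds).
- env.inverse_kinematics(position, orientation): joint angles nearest the present ones, or None.
- env.read_state(): the state.
- env.grab_frame(name): name is "scene" or "top" or "wrist"; returns a dict with "image" (400x640x3 uint8, blue, green, red), "fx", "fy", "cx", "cy" (pixels), "position" and "orientation" of the camera in the world. Camera axes: x right, y up, looking along -z (the intrinsics and any distortion apply to the point x, -y, -z); pixel columns grow to the right and rows downward; lengths in m; the calibration is good to about 2 mm. A picture is of the moment at which its call begins. There is no depth.
A pose or a line that the arm cannot do raises env.Unreachable and nothing moves.
- env.close_job(): hands the job in; it is judged then, once.
Trained networks look in a picture, given as the dict that the camera call returned (one of the last four; its "shot" number tells which), for a name from the list of things; names that differ only in an ending like _2 or _b are one class to them, and where a whole thing is asked for, a point or a joint stands for the part that bears it (a point fixed in the world has none). Each returns a list of dicts, best first, with "score" (0 to 1); they miss things now and then, are a little off and sometimes report something else, mostly with a low value. They report only what shows in the picture. A call takes as long as a camera call.
- env.search_frame(picture, thing): "xyz" ([x, y, z] in m, in world coordinates, good to about 4 mm: the middle of the surface that is visible of it).
- env.trace(picture, thing): "mask" (400x640 bool, what is visible of it).
The state is a dict: "clock": time; "joint_positions": joint angles; "qvel": joint speeds; "joint_torque": joint torques, N m; "position": TCP position; "tool_rot": TCP orientation; "force": force on the tool from outside, world axes, zero at the start; "wrist_torque": the same for the moment, N m; "opening": opening from 0.0 (shut) to 1.0 (fully open); "finger_force": force on a finger pad.
Only numpy, scipy, OpenCV 4.12 (cv2) and the standard library are available. Lean on these libraries where they do the work, as an engineer would, in place of code of your own. Each camera call takes 0.05 s, during which the arm holds its last target. There are 200 camera calls.

## Working session

There is one attempt and no reset: what is moved stays moved. The work goes in short steps, each a Python script; the robot and the scene stay as the last script left them, time stands still between calls to the robot, and variables do not carry over. Pictures are saved under pics/ and viewed, at most 10 in all, crops included, and the job is handed in when it is done.

```bash
mkdir -p pics; python3 - <<'E'
from workcell import env
import cv2, numpy as np
np.set_printoptions(precision=4,suppress=True)
for n in ["scene","top"]:
    f=env.grab_frame(n); cv2.imwrite(f"pics/{n}1.png",f["image"])
    print(n,f["position"],f["orientation"],f["fx"],f["cx"],f["cy"],[k for k in f])
    for t in ["station","nest","plate","lever_handle","ejector_pin","diluent_bottle","stop_bottle","petri_dish","vial"]:
        r=env.search_frame(f,t); print(t,[(np.round(d["xyz"],4),round(d["score"],2)) for d in r[:2]])
s=env.read_state();print(s["clock"],s["tool_rot"],s["opening"])
E
```

```text
scene [0.0627 0.6441 0.4434] [  64.5406    0.307  -136.6448] 454.10391204147066 322.337890075739 204.5268915209717 ['image', 'fx', 'fy', 'cx', 'cy', 'position', 'orientation', 'shot']
station [(array([0.5355, 0.1014, 0.0132]), 0.97)]
nest [(array([0.5352, 0.1333, 0.0577]), 0.75)]
plate [(array([0.5595, 0.0919, 0.0809]), 0.94)]
lever_handle [(array([ 0.4503, -0.0199,  0.0518]), 0.82)]
ejector_pin [(array([0.6807, 0.1165, 0.0492]), 0.2)]
diluent_bottle [(array([0.6843, 0.1184, 0.0522]), 0.73), (array([0.5616, 0.0925, 0.0791]), 0.27)]
stop_bottle [(array([0.6842, 0.0231, 0.0517]), 0.62)]
petri_dish [(array([0.4385, 0.1784, 0.0148]), 0.96), (array([ 0.5051, -0.0192,  0.0472]), 0.74)]
vial [(array([0.4538, 0.1007, 0.024 ]), 0.77)]
top [0.4905 0.0861 1.0135] [  7.3251  -1.2644 -90.2981] 469.7475807984706 322.03727235779473 195.29861019316184 ['image', 'fx', 'fy', 'cx', 'cy', 'position', 'orientation', 'shot']
station [(array([0.5485, 0.0105, 0.0115]), 0.91)]
nest [(array([0.5596, 0.076 , 0.0617]), 0.89)]
plate [(array([0.5726, 0.0803, 0.0792]), 0.57), (array([0.5476, 0.0124, 0.0109]), 0.32)]
lever_handle [(array([ 0.4717, -0.0274,  0.0501]), 0.7)]
ejector_pin [(array([0.5602, 0.0769, 0.062 ]), 0.6)]
diluent_bottle [(array([0.6848, 0.1076, 0.0801]), 0.82)]
stop_bottle [(array([0.6832, 0.0171, 0.0569]), 0.68)]
petri_dish [(array([0.4453, 0.1704, 0.0158]), 0.85)]
vial [(array([0.4612, 0.0963, 0.0416]), 0.51), (array([0.5591, 0.0742, 0.0622]), 0.45)]
1.0 [ 179.9984    0.0004 -164.7727] 1.0038360380911406
```

View pics/top1.png

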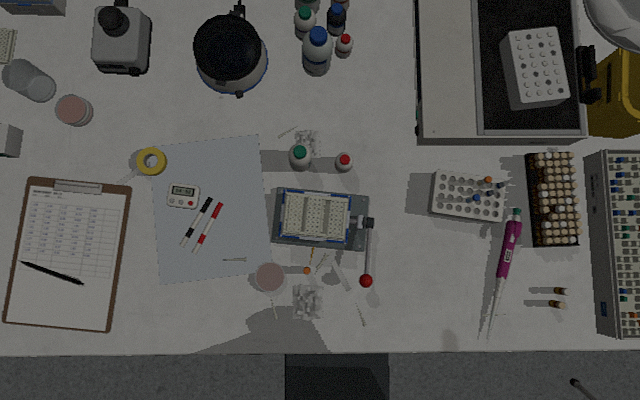

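View pics/scene1.png

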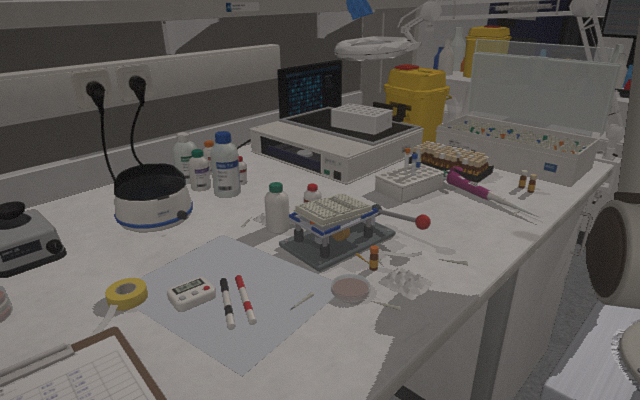

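Top view: the plate and nest are around (315,215) with the raised end to the left (+y). The ball is at (366,281), the lever hub at about (368,222). Next I'll measure these precisely.

```bash
cat > h.py <<'E'
from workcell import env
import cv2, numpy as np
from scipy.spatial.transform import Rotation as R
np.set_printoptions(precision=4,suppress=True)
def ray(f,u,v):
    d=np.array([(u-f["cx"])/f["fx"],-(v-f["cy"])/f["fy"],-1.])
    return np.array(f["position"]),R.from_euler("xyz",f["orientation"],degrees=True).as_matrix()@d
def onz(f,u,v,z):
    p,d=ray(f,u,v); return p+d*(z-p[2])/d[2]
def tri(rs):
    A=np.zeros((3,3));b=np.zeros(3)
    for p,d in rs:
        d=d/np.linalg.norm(d);M=np.eye(3)-np.outer(d,d);A+=M;b+=M@p
    return np.linalg.solve(A,b)
def redball(f,x0=0,x1=640,y0=0,y1=400):
    im=f["image"].astype(int);m=(im[...,2]>90)&(im[...,1]<0.4*im[...,2])&(im[...,0]<0.45*im[...,2])
    k=np.zeros_like(m);k[y0:y1,x0:x1]=m[y0:y1,x0:x1]
    n,l,s,c=cv2.connectedComponentsWithStats(k.astype(np.uint8)); i=1+np.argmax(s[1:,4]); return c[i],s[i]
def rect(m):
    m=m.astype(np.uint8);n,l,s,c=cv2.connectedComponentsWithStats(m);i=1+np.argmax(s[1:,4])
    cs,_=cv2.findContours((l==i).astype(np.uint8),0,2);return cv2.boxPoints(cv2.minAreaRect(max(cs,key=cv2.contourArea)))
E
python3 - <<'E'
from h import *
ft=env.grab_frame("top");fs=env.grab_frame("scene")
ct,st=redball(ft,340,400,250,310);cs,ss=redball(fs,400,450,200,245)
print(ct,st,cs,ss); print("ball onz",onz(ft,*ct,.0544),onz(fs,*cs,.0544),"tri",tri([ray(ft,*ct),ray(fs,*cs)]))
for t,z in [("station",.012),("nest",.0685),("plate",.084)]:
    r=env.trace(ft,t)
    if not r: print(t,None); continue
    b=rect(r[0]["mask"]); P=np.array([onz(ft,*p,z) for p in b])
    e=np.diff(np.vstack([P,P[:1]]),axis=0)
    print(t,r[0]["score"],b.tolist(),"\n",P,"c",P.mean(0),"len",np.linalg.norm(e,axis=1),"yaw",np.degrees(np.arctan2(e[:,1],e[:,0])))
c=ft["image"][170:300,255:395]; cv2.imwrite("pics/topc.png",cv2.convertScaleAbs(cv2.resize(c,None,fx=5,fy=4.6,interpolation=2),alpha=1.4))
c=fs["image"][180:280,260:440]; cv2.imwrite("pics/scc.png",cv2.convertScaleAbs(cv2.resize(c,None,fx=4.4,fy=4.4,interpolation=2),alpha=1.4))
E
```

```text
[368.0294 280.0294] [365 277   7   7  34] [423.625 217.125] [419 215  10   6  24]
ball onz [ 0.4412 -0.0276  0.0544] [ 0.4475 -0.0375  0.0544] tri [ 0.4415 -0.0268  0.0605]
station 0.95 [[267.40240478515625, 275.3780517578125], [277.3536376953125, 185.81707763671875], [381.51220703125, 197.3902587890625], [371.56097412109375, 286.95123291015625]] 
 [[ 0.45    0.1789  0.012 ]
 [ 0.64    0.1594  0.012 ]
 [ 0.6143 -0.0648  0.012 ]
 [ 0.4247 -0.0398  0.012 ]] c [0.5322 0.0584 0.012 ] len [0.191  0.2257 0.1913 0.2202] yaw [ -5.8712 -96.5236 172.4779  83.3906]
nest 0.8 [[293.8992919921875, 236.12701416015625], [347.0, 230.0], [348.353271484375, 241.72845458984375], [295.2525634765625, 247.85546875]] 
 [[0.5296 0.1215 0.0685]
 [0.5414 0.0148 0.0685]
 [0.5179 0.0123 0.0685]
 [0.5062 0.1187 0.0685]] c [0.5238 0.0668 0.0685] len [0.1073 0.0236 0.107  0.0235] yaw [ -83.6711 -174.0819   96.2767    6.7275]
plate 0.93 [[280.5568542480469, 233.4337615966797], [285.7473449707031, 190.8716278076172], [349.2660827636719, 198.61781311035156], [344.0755920410156, 241.17994689941406]] 
 [[0.5343 0.1472 0.084 ]
 [0.619  0.1374 0.084 ]
 [0.6031 0.0107 0.084 ]
 [0.5186 0.022  0.084 ]] c [0.5687 0.0793 0.084 ] len [0.0852 0.1277 0.0853 0.1262] yaw [ -6.6183 -97.1459 172.3734  82.8201]
```

View pics/topc.png

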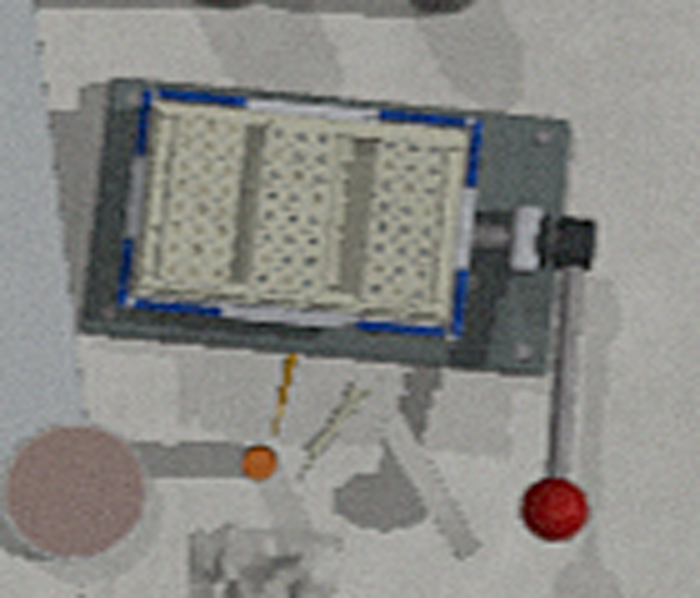

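View pics/scc.png

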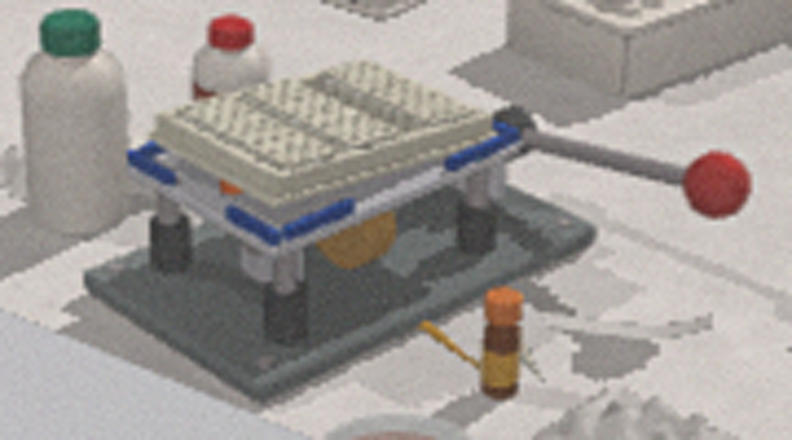

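The crops show blue nest corners at about (284.6,189.6), (351,196.5), (346.8,242.8) and (279.4,236.3). The ball is at (366,280.9) in the top view and (422.7,221.8) in the scene view, and the plate's left end is raised on the orange pin.

```bash
python3 - <<'E'
from h import *
ft=env.grab_frame("top");fs=env.grab_frame("scene")
def q(L,z):
    P=np.array([onz(ft,*p,z) for p in L]);ex=(P[0]-P[3]+P[1]-P[2])/2;ey=(P[0]-P[1]+P[3]-P[2])/2
    print("c",P.mean(0),"x",np.linalg.norm(ex),"y",np.linalg.norm(ey),"yaw",np.degrees([np.arctan2(ex[1],ex[0]),np.arctan2(-ey[0],ey[1])]));return P
q([(284.6,189.6),(351,196.5),(346.8,242.8),(279.4,236.3)],.0685)
q([(277,187.4),(368.6,196.1),(363.6,251.5),(271,242.2)],.012)
b1=(366,280.9);b2=(422.7,221.8)
B=tri([ray(ft,*b1),ray(fs,*b2)]);print("ball",B,onz(ft,*b1,.0544),onz(fs,*b2,.0544))
print("hub",onz(ft,369.4,222.6,.045))
for p in [(.57,.13,.2),(.57,.13,.07),(.44,-.025,.03),(.56,-.04,.13)]:
    for y in (-7,173): print(p,y,env.inverse_kinematics(list(p),[180,0,y]))
E
```

```text
c [0.5695 0.0781 0.0685] x 0.09448158892729427 y 0.13557569992471513 yaw [-5.9499 -5.9288]
c [0.5679 0.0677 0.012 ] x 0.11848391607783999 y 0.1976614455736314 yaw [-5.962  -5.7883]
ball [ 0.4399 -0.0233  0.0527] [ 0.4395 -0.0234  0.0544] [ 0.4386 -0.02    0.0544]
hub [ 0.5578 -0.0336  0.045 ]
(0.57, 0.13, 0.2) -7 [ 28.7104  19.0919  -7.3715   0.     -63.5365  54.2896]
(0.57, 0.13, 0.2) 173 [  28.7104   19.0919   -7.3715   -0.      -63.5365 -125.7104]
(0.57, 0.13, 0.07) -7 [ 28.7104  26.7873 -16.352    0.     -46.8607  54.2896]
(0.57, 0.13, 0.07) 173 [  28.7104   26.7873  -16.352    -0.      -46.8607 -125.7104]
(0.44, -0.025, 0.03) -7 [ 18.0078  19.288  -38.6156   0.     -32.0964  64.9922]
(0.44, -0.025, 0.03) 173 [  18.0078   19.288   -38.6156   -0.      -32.0964 -115.0078]
(0.56, -0.04, 0.13) -7 [ 12.4512  20.7596 -15.9886   0.     -53.2519  70.5488]
(0.56, -0.04, 0.13) 173 [  12.4512   20.7596  -15.9886   -0.      -53.2519 -109.4512]
```

Sizes, yaw (-5.9°) and ball height agree with the spec: the ball is at station x = -0.119 m against an expected -0.118 m. Now I'll press.

```bash
cat >> h.py <<'E'
TH=np.radians(-5.9);EX=np.array([np.cos(TH),np.sin(TH),0]);EY=np.array([-np.sin(TH),np.cos(TH),0]);EZ=np.array([0,0,1.])
NEST=np.array([.5695,.0781,0]);O=[180,0,-5.9]
E
python3 - <<'E'
from h import *
env.gripper_to(0,20)
p=NEST+.053*EY
env.goto(list(p+EZ*.16),O)
env.move_straight(list(p+EZ*.10),rate=.1)
print("hit",env.move_straight(list(p+EZ*.066),rate=.03,force_limit=14))
s=env.read_state();print(s["position"],s["force"],s["clock"])
env.dwell(.4)
s=env.read_state();print(s["position"],s["force"])
env.move_straight(list(p+EZ*.17),rate=.15)
f=env.grab_frame("scene");c=f["image"][160:280,240:440];cv2.imwrite("pics/scd.png",cv2.convertScaleAbs(cv2.resize(c,None,fx=4,fy=4,interpolation=2),alpha=1.4))
print(env.read_state()["clock"])
E
```

```text
hit True
[0.5755 0.1316 0.0765] [-0.8564 -0.0817  5.4423] 7.3917
[0.5755 0.1316 0.0765] [-1.3161  1.1148  5.1986]
8.6167
```

View pics/scd.png

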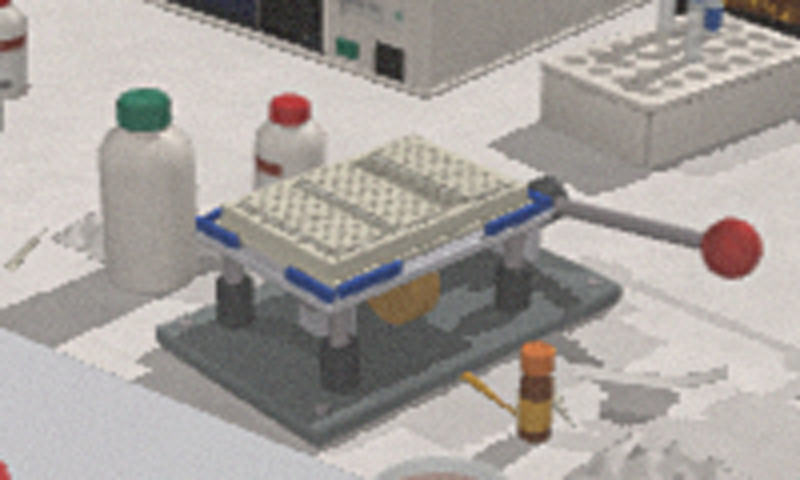

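The plate now sits flat inside the blue lips; the TCP stopped at 0.0765 m against the expected 0.077 m. Next I'll grasp the ball and swing it along its arc.

```bash
python3 - <<'E'
from h import *
B=np.array([.4395,-.0228,.054])
env.goto(list(B+EZ*.10),O)
env.gripper_to(.7,25)
env.move_straight(list(B-EZ*.019),rate=.1,force_limit=10)
print(env.read_state()["position"])
env.gripper_to(0,25)
s=env.read_state();print(s["opening"]*87,s["finger_force"],s["force"],s["clock"])
if s["opening"]*87>22:
    A=B+EX*.1182; A[2]=.034
    for a in np.linspace(0,1.4,15)[1:]:
        t=a+.171
        p=A+.12*(-np.cos(t)*EX+np.sin(t)*EZ)-EZ*.019
        env.move_straight(list(p),rate=.08)
        s=env.read_state();print(round(a,2),s["position"],s["force"],s["opening"]*87,s["finger_force"],s["clock"])
        if s["opening"]*87<20 or np.linalg.norm(s["force"])>40: print("stop");break
for n in ["top","scene"]:
    f=env.grab_frame(n);print(n,[(np.round(d["xyz"],4),d["score"]) for d in env.search_frame(f,"lever_handle")[:2]])
    cv2.imwrite(f"pics/{n}_up.png",cv2.convertScaleAbs(cv2.resize(f["image"][120:300,240:460],None,fx=3.3,fy=3.3,interpolation=2),alpha=1.4))
E
```

```text
[ 0.4399 -0.0227  0.0355]
26.651233694583492 24.983537010848522 [-1.2947  1.7608  0.331 ] 12.675
0.1 [ 0.4421 -0.023   0.0471] [ 0.2807  2.009  -3.4327] 26.331918739546335 24.976423485204577 12.9833
0.2 [ 0.4456 -0.0234  0.0583] [ 0.0403  1.5847 -3.6089] 26.79143764633865 24.962888793088496 13.2833
0.3 [ 0.4502 -0.0239  0.0691] [-0.3833  3.0672 -3.2486] 26.553213854471085 24.971178132109344 13.5833
0.4 [ 0.456  -0.0245  0.0795] [-2.6049  4.0539 -2.5582] 26.30806813328291 24.987980886362493 13.8833
0.5 [ 0.4628 -0.0253  0.0892] [-2.7201  4.5773 -2.1688] 26.412347825806147 24.999462512278114 14.1833
0.6 [ 0.4705 -0.0261  0.0981] [-3.3687  3.7764  0.2867] 26.707852235426053 24.999897344459896 14.4833
0.7 [ 0.4791 -0.027   0.1062] [-3.4873  4.5652  0.81  ] 26.354874998358564 25.000049471855164 14.7833
0.8 [ 0.4886 -0.0281  0.1136] [-5.0407  4.3535  1.1685] 26.370135460018233 25.0001460313797 15.0833
0.9 [ 0.4989 -0.0292  0.12  ] [-4.2996  3.3768  2.7443] 26.26166543325474 25.000341832637787 15.3833
1.0 [ 0.5099 -0.0303  0.1253] [-5.1985  3.4144  4.0802] 26.469674698256487 25.000457167625427 15.6833
1.1 [ 0.5213 -0.0315  0.1296] [-5.3873  2.3909  5.2839] 26.507043849494767 25.00092030815722 15.9833
1.2 [ 0.5332 -0.0328  0.1328] [-3.2395  1.0745  5.6722] 26.467272875803907 25.006693911273032 16.2833
1.3 [ 0.5455 -0.034   0.1348] [-4.0939  0.5528  6.5297] 26.267127950386087 25.02427290659398 16.5833
1.4 [ 0.5579 -0.0353  0.1357] [-2.0782  0.4263  5.817 ] 26.65685561989231 25.052490471862257 16.8833
top []
scene []
```

View pics/scene_up.png

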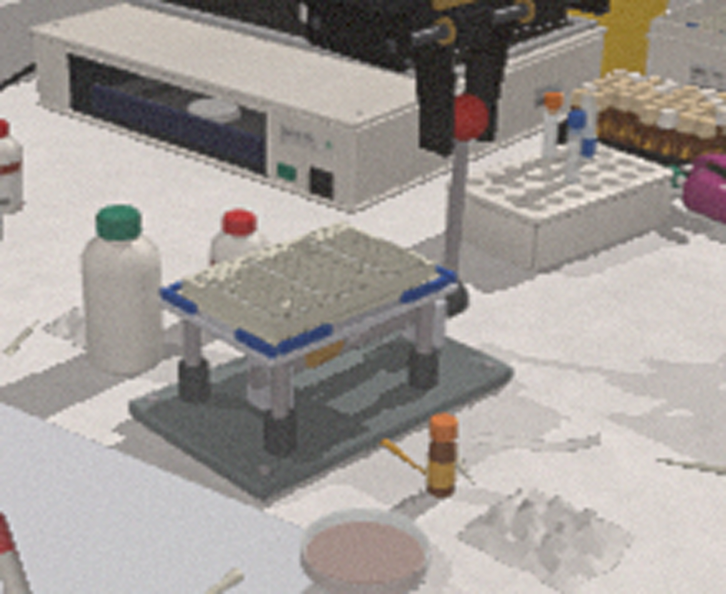

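The lever stands nearly upright in the gripper, with the ball at about (382.5,155.5) px, the nest raised and the plate flat. I'll check the angle numerically.

```bash
python3 - <<'E'
from h import *
f=env.grab_frame("scene")
c,s=redball(f,365,400,130,180);print("red",c,s)
A=np.array([.4395,-.0228,0])+EX*.1182+EZ*.034
K=np.array([[f["fx"],0,f["cx"]],[0,f["fy"],f["cy"]],[0,0,1]])
Rc=R.from_euler("xyz",f["orientation"],degrees=True).as_matrix()
for a in (1.1,1.2,1.3,1.4,1.5,1.6):
    t=a+.171;p=A+.12*(-np.cos(t)*EX+np.sin(t)*EZ);q=Rc.T@(p-np.array(f["position"]));q=K@(q*[1,-1,-1]);print(a,q[:2]/q[2])
m=f["image"][130:180,365:400];cv2.imwrite("pics/ball.png",cv2.convertScaleAbs(cv2.resize(m,None,fx=12,fy=12,interpolation=0),alpha=1.6))
s=env.read_state();print(s["position"],s["finger_force"],s["force"],s["clock"])
E
```

```text
red [381.5577 153.8846] [378 150   9   9  52]
1.1 [392.1781 161.4018]
1.2 [387.6263 158.3483]
1.3 [383.0201 155.8944]
1.4 [378.416  154.0545]
1.5 [373.8682 152.8338]
1.6 [369.4269 152.2286]
[ 0.5576 -0.0353  0.1357] 25.050891232676804 [-2.1564  0.2795  6.2898] 17.1333
```

View pics/ball.png

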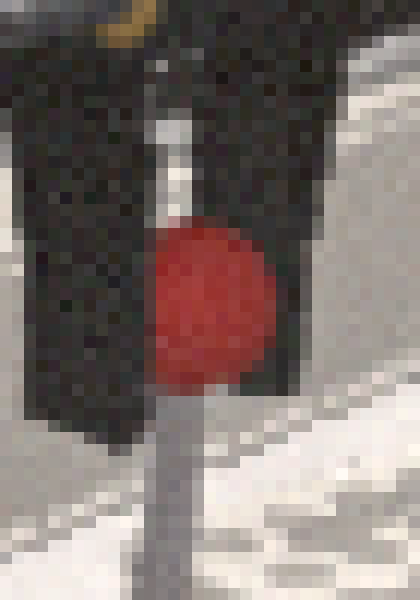

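The measured ball centre (380.6,155.6) corresponds to an angle of about 1.35 to 1.4 rad, well inside tolerance, and the grip holds at 25 N. I'm handing it in.

```bash
python3 -c "
from workcell import env
env.dwell(.5);print(env.close_job())"
```

```text
the job is handed in; nothing more can be done
None
```

The job is handed in: the plate was pressed flat in the nest, and the gripper is holding the lever at about 1.35–1.4 rad (upright is 1.40) with 25 N; I saw no bottle, dish or vial move, but the hand-in returned no verdict.

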